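Stack the grinder's plates on its splined hub

ROBOT

A 6-joint arm with a two-finger parallel gripper is mounted at the origin on a cart in front of the work surface, level with it; the furniture and walls round the work are solid. World frame = base frame: x ahead of the robot, y to its left, z up, the work surface at z = 0. Lengths are in m, angles in degrees, forces in N, time in s.
With the tool pointing down it reaches from about 0.4 to 0.825 m from the base axis. Payload 7 kg.
Tool frame: the origin (TCP) lies on the centre line of the jaws, within the pads' length; the fingertips stand 19 mm ahead of it and the grasp point (between the pads) is the TCP (r.tip_extent is the distance from the TCP to the fingertips, in m); z points along the fingers, y is the line along which they close (so a half turn about z gives the same grasp; the last joint's range is limited). The gripper opens to 88 mm and grips with 3 to 60 N. Pads are 19 mm wide; open, the fingers measure 130 mm over their backs; the gripper's body (78 mm by 193 mm) begins 47 mm behind the grasp point.
Start: joints at [-56.201, 20.546, 0.682, 0, -70.136, -16.507], TCP at [0.201, -0.644, 0.246] pointing down, gripper open.
Joint ranges: [-176.03, 176.03], [-82.01, 121.73], [-58.28, 71.71], [-173.87, 95.51], [-174.79, -0.11], [-173.66, 173.66]. Speed limits (degrees/s): [136.94, 136.94, 172.46, 180, 180, 180].

INTERFACE

Orientations are given as [roll, pitch, yaw] about the fixed x, y, z axes, in that order (R = Rz(yaw) Ry(pitch) Rx(roll)).
In Python, from plant import r gives the robot as it stands. The module is installed in compiled form; this text tells all that it offers.
- The arm moves only by the tool jog_arm, never from a script. Its argument "deltas" is a list that holds one entry, the list of rows, each a list of 5 numbers: the opening, from -1 (shut) to 1 (fully open), then the shift along the world's x, y, z in cm, then the turn about the world's z in rad. In form: [[[claw, dx, dy, dz, turn], ...]]. A call has 1 to 8 rows; each row shifts and turns the commanded pose from where the row before left it; what a row does not reach is not made up. A row lasts 1/8 s, in which the tool goes at most 62.5 mm and 10.7 degrees, less where a joint would pass 70% of its speed; a pose out of reach is approached as far as the arm can. A call with a gripper value outside its range is refused whole. The fingers move at their own pace and stop on an object; "force" is the grip in N (left out, the last holds). Time passes only in rows, so rows that do not move let the fingers close. It gives the time, the measured TCP pose, the force, the opening and the grip force at its end, in the units of the state.
- r.get_state(): the state, without advancing time (a new reading comes with each control period).
- r.capture(name): name is "scene" or "top"; returns the picture (384x512x3 uint8, blue, green, red); there is no depth.
- r.camera_info(name): a dict with "fx", "fy", "cx", "cy" (pixels), "k1" (the pictures are not rectified: a ray, as slopes to the right and down, at radius r is drawn at 1 + k1 r^2 times it, then the intrinsics apply), "view" (4x4, takes a point from world to camera coordinates). Camera axes: x right, y up, looking along -z (the intrinsics and any distortion apply to the point x, -y, -z); pixel columns grow to the right and rows downward; lengths in m; the calibration is good to about 2 mm. A picture is of the moment at which its call begins. camera_info takes no time and is no camera call.
- r.close_job(): hands the job in; it is judged then, once.
The state is a dict: "time_s": time; "joints": joint angles; "qd": joint speeds; "joint_torque": joint torques, N m; "tcp_pos": TCP position; "eef_rot": TCP orientation; "contact_force": force on the tool from outside, world axes, zero at the start; "moment": the same for the moment, N m; "gripper_width": finger opening in m; "gripper_force": force on a finger pad.
Only numpy, scipy, OpenCV 4.12 (cv2) and the standard library are available. Lean on these libraries where they do the work, as an engineer would, in place of code of your own. Each camera call takes 0.05 s, during which the arm holds its last target. There are 200 camera calls.

TASK

Finish stacking the spice grinder: slip the smooth-rimmed separator plate onto the splined hub, on top of the cutter that is already there and with its tab on the opposite side (the grinder's right), then the saw-toothed cutter on top of it with its tab on the left again, each pushed fully home on the splines. The hub has stopped at an angle that nobody has measured, so turn each plate lightly on the lugs until it drops in, never force it down, and leave the other things on the table where they stand.

Things in the scene. Friction and masses are not known exactly. Their poses are not given: they have to be found in the camera images.
- grinder: Spice grinder: round white motor base, diameter 120 mm at the foot, 92 at the top, fixed to the table. Origin: centre of its foot; -x is its front (small grey dial), y its left. One 14 mm cutter plate already lies on its deck round the hub, tab to the grinder's left, in line with a lug.
- hub_deck (a point): Point on the upright hub's axis at deck height, 55 mm above the table. The hub: steel core of diameter 26 mm with three lugs (37 mm across, each 57 degrees wide, 120 degrees apart) up to 46 mm above the deck, then a round nose tapering from 26 to 14 mm. One lug points to the grinder's left, 10 to 35 degrees off square; how far is not measured, and the hub does not turn by hand.
- lug_tops (a point): Point on the hub's axis at the height of the lug tops, 46 mm above the deck; the nose rises 12 mm higher. A plate's bore clears nose and core by 2 mm all round. It slides freely down past the lugs only when its teeth are within about 5 degrees of the middle of the gaps; otherwise its underside stops here. Home: underside 14 mm (first plate) or 28 mm (second) above the deck.
- separator: The separator: smooth round rim, small dark holes. Steel plate lying flat, 14 mm thick, 70 to 140 g: ring, outer diameter 60, inner 41; grip it by its two flats, 62 apart (local x = -31 and +31, each 26 long). Origin: centre of underside, z up.
- separator_tab (a point): Point 44 mm from the centre along local +y, 7 mm above the underside: near the end of the one tab (14 mm wide, to 46 mm from the centre). Inside are three wide teeth, 52 degrees each, 120 degrees apart, tips on a 30 mm circle; in the separator a tooth is in line with the tab, so it fits with its tab over the middle between two lugs.
- cutter: The loose cutter: saw teeth round the rim (to 34.5 mm from the centre), no holes. Steel plate lying flat, 14 mm thick, 70 to 140 g: ring, outer diameter 60, inner 41; grip it by its two flats, 62 apart (local x = -31 and +31, each 26 long). Origin: centre of underside, z up.
- cutter_tab (a point): Point 44 mm from the centre along local +y, 7 mm above the underside: near the end of the one tab (14 mm wide, to 46 mm from the centre). Inside are three wide teeth, 52 degrees each, 120 degrees apart, tips on a 30 mm circle; in the cutter a gap is in line with the tab, so it fits with its tab over a lug.
- spice_jar: Bystander: small spice jar with dark cap, diameter 40, 102 mm tall. Origin: centre of its foot.
- cream_pot: Bystander: low round pot with green lid, diameter 71, 55 mm tall. Origin: centre of its foot.
- pepper_mill: Bystander: turned wooden pepper mill, diameter 58, 170 mm tall. Origin: centre of its foot.

How it is judged:
By the outcome, as a careful person would: the job done as asked, in the order asked, and still so for the second after the job is handed in, with the robot touching nothing.
It also fails if it takes over 67 s, if anything falls off the work surface, if the arm or the gripper's body presses on something with over 40 N, if the wrist force passes 120 N, or if a joint passes its speed limit or range.

## Working session

There is one attempt and no reset: what is moved stays moved. The work goes in short steps, Python scripts to look and compute and a tool call to move; the robot and the scene stay as the last step left them, time stands still between calls to the robot, and variables do not carry over. Pictures are saved under pics/ and viewed, at most 10 in all, crops included, and the job is handed in when it is done.

Besides the shell and the picture viewer there is one more tool, called after ">>>" as name(argument=value, ...) on one line, values as JSON. jog_arm: Moves the arm, as the interface text tells. Its arguments: {"type":"object","properties":{"deltas":{"type":"array"},"force":{"type":"number"}},"required":["deltas"]}

```bash
mkdir -p pics; cat > h.py <<'E'
import numpy as np, cv2
from plant import r
def ray(cam,u,v):
    c=r.camera_info(cam); V=np.array(c["view"])
    K=np.array([[c["fx"],0,c["cx"]],[0,c["fy"],c["cy"]],[0,0,1.]])
    s=cv2.undistortPoints(np.array([[[u,v]]],float),K,np.array([c["k1"],0,0,0.]),).ravel()
    d=V[:3,:3].T@np.array([s[0],-s[1],-1]); o=-V[:3,:3].T@V[:3,3]
    return o,d/np.linalg.norm(d)
def onz(cam,u,v,z):
    o,d=ray(cam,u,v); return o+d*(z-o[2])/d[2]
def proj(cam,P):
    c=r.camera_info(cam); p=np.array(c["view"])@np.append(P,1); s=np.array([p[0],-p[1]])/-p[2]
    s=s*(1+c["k1"]*(s@s)); return np.array([c["fx"]*s[0]+c["cx"],c["fy"]*s[1]+c["cy"]])
E
python3 - <<'E'
from h import *
for n in("scene","top"):
    im=r.capture(n); cv2.imwrite(f"pics/{n}0.png",im)
    c=r.camera_info(n);V=np.array(c["view"]); print(n,{k:c[k] for k in("fx","cx","cy","k1")},"pos",(-V[:3,:3].T@V[:3,3]).round(3),"x->",V[:3,:3].round(2).tolist())
a=np.hstack([cv2.imread("pics/scene0.png"),cv2.imread("pics/top0.png")])
s=r.get_state();print(s["tcp_pos"],s["eef_rot"],s["gripper_width"],s["time_s"],s["contact_force"])
E
```

```text
scene {'fx': 370.09423225030923, 'cx': 251.48386261000243, 'cy': 186.50137824707232, 'k1': -0.007329062025173653} pos [ 0.288 -0.477  0.647] x-> [[0.9, -0.44, 0.01], [0.29, 0.61, 0.74], [-0.33, -0.66, 0.67]]
top {'fx': 488.9748184211845, 'cx': 257.0750851498158, 'cy': 193.69359734237668, 'k1': -0.19900467480276926} pos [0.496 0.102 1.102] x-> [[-0.0, -1.0, 0.01], [1.0, -0.0, 0.06], [-0.06, 0.01, 1.0]]
[ 0.20049956 -0.64410963  0.24475351] [ 1.79918264e+02 -7.96948458e-03 -1.62713226e+02] 0.08774517934863633 0.1 [ 1.38897556  0.32592166 -0.09086395]
```

View pics/scene0.png

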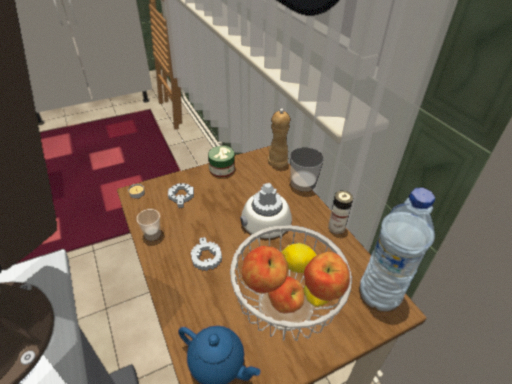

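View pics/top0.png

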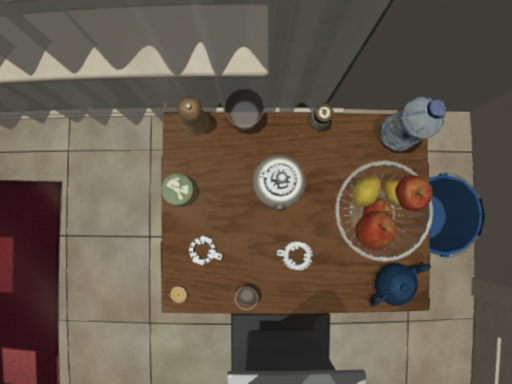

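The scene view shows the grinder at about (267,210) and plates at (181,193) and (206,255). In the top view the grinder is at (279,182) and the plates are at (202,250) and (297,256). I'll zoom in on these.

```bash
python3 - <<'E'
from h import *
t=cv2.imread("pics/top0.png");s=cv2.imread("pics/scene0.png")
def crop(im,u,v,w=26): return cv2.resize(im[v-w:v+w,u-w:u+w],(266,266),interpolation=cv2.INTER_CUBIC)
a=np.hstack([crop(t,204,250),crop(t,294,256),crop(t,279,182)]);b=np.hstack([crop(s,181,193),crop(s,206,253),crop(s,267,208)])
cv2.imwrite("pics/c1.png",np.vstack([a,b]))
for c,(u,v) in {"A":(204,250),"B":(294,256)}.items():
    g=t[v-26:v+26,u-26:u+26]; hsv=cv2.cvtColor(g,cv2.COLOR_BGR2HSV)
    m=((hsv[...,1]<70)&(hsv[...,2]>110)).astype(np.uint8)
    ys,xs=np.nonzero(m); print(c,m.sum(),xs.mean()+u-26,ys.mean()+v-26,xs.min()+u-26,xs.max()+u-26,ys.min()+v-26,ys.max()+v-26)
E
```

```text
A 478 203.52301255230125 250.73012552301253 188 221 235 265
B 579 295.6753022452504 255.153713298791 276 312 241 270
```

View pics/c1.png

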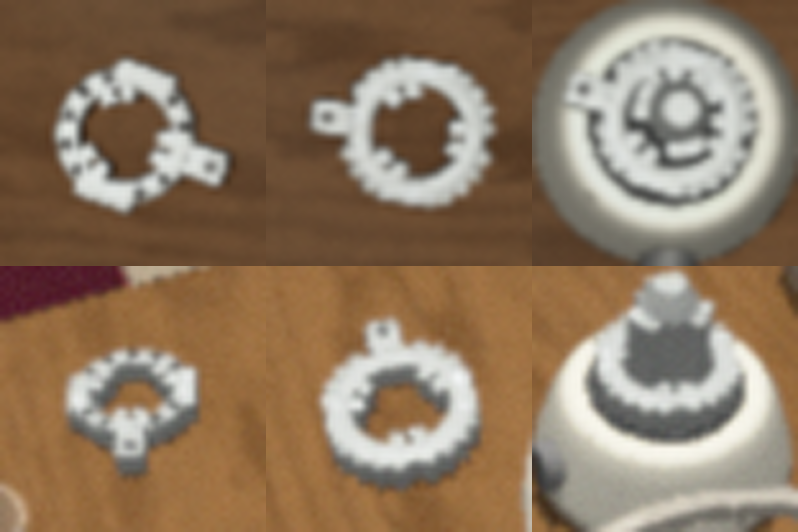

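The crops identify the plates. The left one at top-view (202,250) has holes, so it is the separator, with its tab pointing to the lower right. The one at (297,256) is saw-toothed, so it is the loose cutter, with its tab to the left. The grinder's cutter tab also points left, turned slightly up (towards +x), and the dial is at the bottom (-x).

```bash
cat >> h.py <<'E'
from scipy.optimize import least_squares
def plate(im,u,v,z,w=26,thr=110,R=31):
    g=im[v-w:v+w,u-w:u+w]; g=cv2.resize(g,None,fx=4,fy=4,interpolation=cv2.INTER_CUBIC); h=cv2.cvtColor(g,cv2.COLOR_BGR2HSV)
    m=((h[...,1]<75)&(h[...,2]>thr)).astype(np.uint8); m=cv2.morphologyEx(m,cv2.MORPH_CLOSE,np.ones((5,5)))
    c=max(cv2.findContours(m,cv2.RETR_EXTERNAL,cv2.CHAIN_APPROX_NONE)[0],key=cv2.contourArea)
    f=cv2.drawContours(np.zeros_like(m),[c],-1,1,-1)
    W=lambda p:np.array([onz("top",(x+.5)/4-.5+u-w,(y+.5)/4-.5+v-w,z)[:2] for x,y in p])
    B=W(c[:,0]); A=W(np.argwhere(f)[::3,::-1]); k=np.ones(len(B),bool); C=A.mean(0)
    for _ in range(6):
        s=least_squares(lambda q:np.hypot(*(B[k]-q[:2]).T)-q[2],[*C,.03],loss="soft_l1",f_scale=.001).x; C=s[:2]
        d=np.hypot(*(A-C).T); t=A[(d>.0375)&(d<.06)].mean(0)-C; th=np.arctan2(t[1],t[0])
        a=np.arctan2(*(B-C).T[::-1]); k=np.abs(np.angle(np.exp(1j*(a-th))))>.4
    return C,np.degrees(th),s[2],np.hypot(*t)
E
python3 - <<'E'
from h import *
t=cv2.imread("pics/top0.png");s=cv2.imread("pics/scene0.png")
for n,u,v in(("sep",204,250),("cut",294,256)):
    for thr in(100,130): print(n,thr,plate(t,u,v,.014,thr=thr))
# grinder: cutter tab dot & ring, nose; read from crop pixels (scale 266/52)
f=52/266
px=lambda X,Y:((X-532+.5)*f-.5+253,(Y+.5)*f-.5+156)
print("nose",onz("top",*px(682,106),.113)); print("tabdot",onz("top",*px(585,90),.069)); print("tabend",onz("top",*px(570,98),.069))
# base rim circle: bright/gray body vs wood
g=t[150:214,247:311];g=cv2.resize(g,None,fx=4,fy=4,interpolation=cv2.INTER_CUBIC);h=cv2.cvtColor(g,cv2.COLOR_BGR2HSV)
for nm,m,z in(("foot",(h[...,1]<70)&(h[...,2]>60),0.0),):
    c=max(cv2.findContours(m.astype(np.uint8),0,cv2.CHAIN_APPROX_NONE)[0],key=cv2.contourArea)[:,0]
    B=np.array([onz("top",(x+.5)/4-.5+247,(y+.5)/4-.5+150,z)[:2] for x,y in c])
    print(nm,least_squares(lambda q:np.hypot(*(B-q[:2]).T)-q[2],[.52,.05,.06],loss="soft_l1",f_scale=.001).x)
cv2.imwrite("pics/c2.png",np.hstack([cv2.resize(t[162:202,257:301],(440,400),interpolation=cv2.INTER_CUBIC),cv2.resize(s[180:216,246:290],(360,400),interpolation=cv2.INTER_CUBIC)]))
# scene nose top: estimate
print("proj nose in top/scene from .113:",[proj(c,np.append(onz("top",*px(682,106),.113)[:2],.113)) for c in("top","scene")])
E
```

```text
Traceback (most recent call last):
  File "h.py", line 21, in plate
    B=W(c[:,0]); A=W(np.argwhere(f)[::3,::-1]); k=np.ones(len(B),bool); C=A.mean(0)
                   ~^^^^^^^^^^^^^^^^^^^^^^^^^^
  File "h.py", line 20, in <lambda>
    W=lambda p:np.array([onz("top",(x+.5)/4-.5+u-w,(y+.5)/4-.5+v-w,z)[:2] for x,y in p])
                         ~~~^^^^^^^^^^^^^^^^^^^^^^^^^^^^^^^^^^^^^^^^^
  File "h.py", line 10, in onz
    o,d=ray(cam,u,v); return o+d*(z-o[2])/d[2]
        ~~~^^^^^^^^^
  File "h.py", line 4, in ray
    c=r.camera_info(cam); V=np.array(c["view"])
ValueError: time passes only in moves, steps and waits
```

```bash
sed -i 's/r\.camera_info(cam)/CI(cam)/; s/^from plant import r$/from plant import r\nimport functools\nCI=functools.lru_cache(None)(lambda n:r.camera_info(n))/' h.py
python3 - <<'E'
from h import *
t=cv2.imread("pics/top0.png");s=cv2.imread("pics/scene0.png")
for n,u,v in(("sep",204,250),("cut",294,256)):
    for thr in(100,130): print(n,thr,plate(t,u,v,.014,thr=thr))
f=52/266
px=lambda X,Y:((X-532+.5)*f-.5+253,(Y+.5)*f-.5+156)
print("nose",onz("top",*px(682,106),.113)); print("tabdot",onz("top",*px(585,90),.069)); print("tabend",onz("top",*px(570,98),.069))
g=t[150:214,247:311];g=cv2.resize(g,None,fx=4,fy=4,interpolation=cv2.INTER_CUBIC);h=cv2.cvtColor(g,cv2.COLOR_BGR2HSV)
m=(h[...,1]<70)&(h[...,2]>60)
c=max(cv2.findContours(m.astype(np.uint8),0,cv2.CHAIN_APPROX_NONE)[0],key=cv2.contourArea)[:,0]
B=np.array([onz("top",(x+.5)/4-.5+247,(y+.5)/4-.5+150,0)[:2] for x,y in c])
print("foot",least_squares(lambda q:np.hypot(*(B-q[:2]).T)-q[2],[.52,.05,.06],loss="soft_l1",f_scale=.001).x)
cv2.imwrite("pics/c2.png",np.hstack([cv2.resize(t[162:202,257:301],(440,400),interpolation=cv2.INTER_CUBIC),cv2.resize(s[180:216,246:290],(360,400),interpolation=cv2.INTER_CUBIC)]))
print([proj(c,np.append(onz("top",*px(682,106),.113)[:2],.113)) for c in("top","scene")])
E
```

```text
sep 100 (array([0.43321178, 0.21282208]), np.float64(-109.56717094100765), np.float64(0.031060908793876844), np.float64(0.04173170603763435))
sep 130 (array([0.43292735, 0.21349413]), np.float64(-109.3447336110812), np.float64(0.029551216542472107), np.float64(0.04167829044320571))
cut 100 (array([0.42130244, 0.00128264]), np.float64(80.11670775368972), np.float64(0.033849661724943414), np.float64(0.04213208980939151))
cut 130 (array([0.42092263, 0.00108954]), np.float64(79.79715187529735), np.float64(0.032855988361835856), np.float64(0.041710041274141456))
nose [0.58832099 0.0405545  0.113     ]
tabdot [0.59907094 0.07810044 0.069     ]
tabend [0.59573449 0.08432981 0.069     ]
foot [0.58775516 0.04056663 0.05957005]
[array([281.92105263, 176.31954887]), array([268.93149453, 184.7794463 ])]
```

View pics/c2.png

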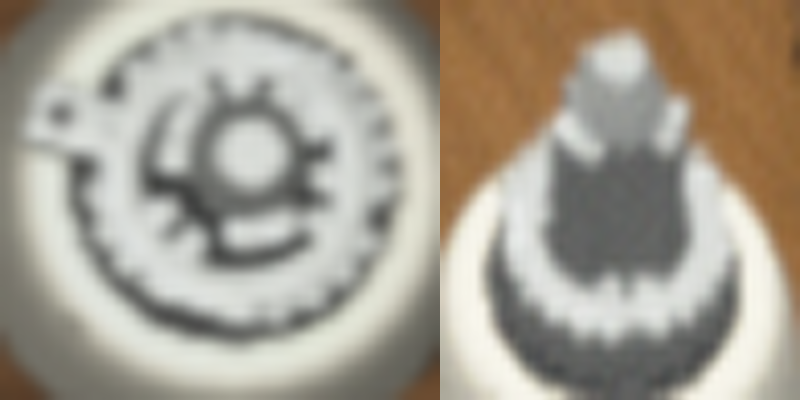

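The foot circle fit (r 59.6 mm), the nose and the scene view agree: the hub axis is at about (0.5876, 0.041). The deck cutter's tab points to about 72.5° in the world. The separator is at (0.4331, 0.2132) with its tab at -109.5°. The cutter is at (0.4211, 0.0012) with its tab at 80°.

>>> jog_arm(deltas=[[[1,3.1,5,0.3,0.116],[1,3.1,5,0.3,0.116],[1,3.1,5,0.3,0.116],[1,3.1,5,0.3,0.116],[1,3.1,5,0.3,0.116],[1,3.1,5,0.3,0.116],[1,3.1,5,0.3,0.116],[1,3.1,5,0.3,0.116]]], force=25)

```text
time_s: 1.1
tcp_pos: [0.4492, -0.2426, 0.2697]
eef_rot: [-180.0, 0.0, -109.3]
contact_force: [1.2, -0.6, -1.0]
gripper_width: 0.0874
gripper_force: 0.0
```

>>> jog_arm(deltas=[[[1,-0.2,5.7,-0.8,0],[1,-0.2,5.7,-0.8,0],[1,-0.2,5.7,-0.8,0],[1,-0.2,5.7,-0.8,0],[1,-0.2,5.7,-0.8,0],[1,-0.2,5.7,-0.8,0],[1,-0.2,5.7,-0.8,0],[1,-0.2,5.7,-0.8,0]]])

```text
time_s: 2.1
tcp_pos: [0.432, 0.2134, 0.2054]
eef_rot: [-180.0, 0.0, -109.5]
contact_force: [1.8, 0.7, 0.7]
gripper_width: 0.0875
gripper_force: 0.0
```

>>> jog_arm(deltas=[[[1,0.1,0,-5,0],[1,0,0,-5,0],[1,0,0,-4,0],[1,0,0,-2.7,0],[1,0,0,-1.5,0],[1,0,0,0,0],[1,0,0,0,0]]])

```text
time_s: 2.98
tcp_pos: [0.4339, 0.2118, 0.024]
eef_rot: [-180.0, 0.0, -109.5]
contact_force: [-0.3, 0.4, 0.6]
gripper_width: 0.088
gripper_force: 0.0
```

```bash
python3 - <<'E'
from h import *
a=r.capture("scene");b=r.capture("top");p=r.get_state()["tcp_pos"];print(p)
u,v=proj("scene",p).astype(int);U,V=proj("top",p).astype(int)
f=lambda im,u,v:cv2.resize(im[v-40:v+40,u-40:u+40],(400,400),interpolation=cv2.INTER_CUBIC)
cv2.imwrite("pics/c3.png",np.hstack([f(a,u,v),f(b,U,V)]))
E
```

```text
[0.43402707 0.21195359 0.02439892]
```

View pics/c3.png

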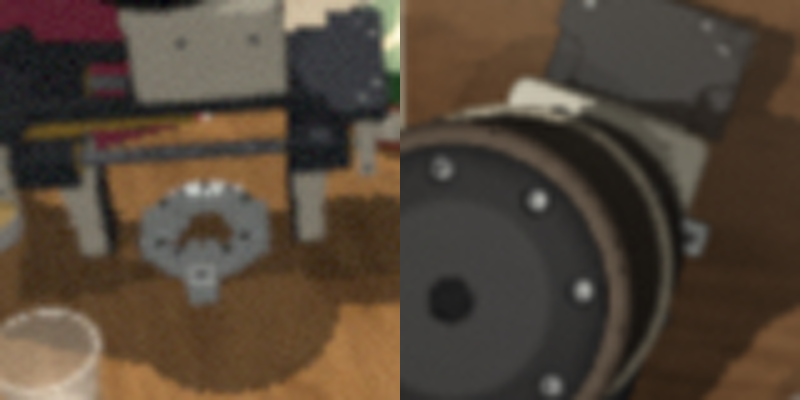

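The picture shows the fingers straddling the separator's flats cleanly, with the tab clear. I'll nudge +1 mm in y and grip.

>>> jog_arm(deltas=[[[1,0,0.1,-0.1,0],[-1,0,0,0,0],[-1,0,0,0,0],[-1,0,0,0,0],[-1,0,0,0,0],[-1,0,0,0,0]]], force=25)

```text
time_s: 3.82
tcp_pos: [0.4336, 0.2125, 0.0226]
eef_rot: [180.0, -0.0, -109.5]
contact_force: [-0.9, -0.7, 1.7]
gripper_width: 0.0617
gripper_force: 25.0
```

>>> jog_arm(deltas=[[[-1,0,0,3,0],[-1,0,0,5,0],[-1,0,0,5,0],[-1,0,0,1.5,0],[-1,3.9,-4.3,0,0.035],[-1,3.9,-4.3,0,0],[-1,3.9,-4.3,0,0],[-1,3.7,-4.3,0,0]]])

```text
time_s: 4.82
tcp_pos: [0.5883, 0.0389, 0.1665]
eef_rot: [179.9, -0.0, -107.5]
contact_force: [0.8, 1.0, 0.1]
gripper_width: 0.0622
gripper_force: 25.0
```

>>> jog_arm(deltas=[[[-1,0,0,0,0],[-1,0,0,0,0]]])

```text
time_s: 5.08
tcp_pos: [0.5869, 0.0401, 0.1662]
eef_rot: [179.9, -0.1, -107.6]
contact_force: [-0.3, 0.4, -0.9]
gripper_width: 0.0617
gripper_force: 25.0
```

```bash
python3 - <<'E'
from h import *
a=r.capture("scene");b=r.capture("top")
for _ in range(1):
    s=r.get_state();print(s["tcp_pos"],s["eef_rot"],s["contact_force"],s["moment"])
p=s["tcp_pos"];u,v=proj("scene",[p[0],p[1],.12]).astype(int);U,V=proj("top",[p[0],p[1],.12]).astype(int);print(u,v,U,V)
f=lambda im,u,v:cv2.resize(im[v-32:v+32,u-32:u+32],(400,400),interpolation=cv2.INTER_CUBIC)
cv2.imwrite("pics/c4.png",np.hstack([f(a,u,v),f(b,U,V)]))
E
```

```text
[0.58680678 0.0411113  0.16710676] [ 1.79950164e+02 -2.31825734e-02 -1.07489037e+02] [-0.38095233 -0.37578878 -0.84662828] [-0.00246493  0.05273383 -0.00976966]
268 182 281 176
```

View pics/c4.png

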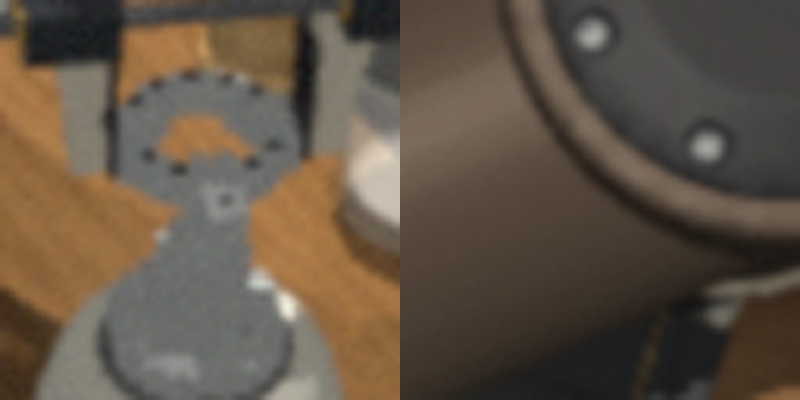

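The scene crop shows the separator held square above the hub, with its tab (near crop (225,200)) towards the camera. I'll lower it onto the nose.

>>> jog_arm(deltas=[[[-1,0.05,0,-1.5,0],[-1,0,0,-1,0],[-1,0,0,-0.7,0],[-1,0,0,-0.4,0],[-1,0,0,-0.3,0],[-1,0,0,0,0]]])

```text
time_s: 5.92
tcp_pos: [0.5881, 0.0405, 0.1285]
eef_rot: [180.0, -0.0, -107.5]
contact_force: [0.7, 0.8, -0.8]
gripper_width: 0.0619
gripper_force: 25.0
```

>>> jog_arm(deltas=[[[-1,0,0,-0.2,0],[-1,0,0,-0.1,0],[-1,0,0,0,0]]])

```text
time_s: 6.3
tcp_pos: [0.5881, 0.0405, 0.1256]
eef_rot: [-180.0, -0.0, -107.5]
contact_force: [-0.6, -0.5, -0.6]
gripper_width: 0.0618
gripper_force: 25.0
```

>>> jog_arm(deltas=[[[-1,0,0,-0.1,0],[-1,0,0,-0.1,0],[-1,0,0,-0.05,0],[-1,0,0,0,0]]])

```text
time_s: 6.8
tcp_pos: [0.5881, 0.0405, 0.123]
eef_rot: [180.0, -0.0, -107.5]
contact_force: [-0.5, 0.8, -0.8]
gripper_width: 0.0623
gripper_force: 25.0
```

>>> jog_arm(deltas=[[[-1,0,0,-0.1,0],[-1,0,0,0,0]]])

```text
time_s: 7.05
tcp_pos: [0.588, 0.0405, 0.1219]
eef_rot: [180.0, -0.0, -107.5]
contact_force: [0.4, 0.1, -1.0]
gripper_width: 0.0614
gripper_force: 25.0
```

>>> jog_arm(deltas=[[[-1,0,0,-0.1,0],[-1,0,0,-0.1,0],[-1,0,0,0,0]]])

```text
time_s: 7.42
tcp_pos: [0.588, 0.0405, 0.1199]
eef_rot: [180.0, -0.0, -107.5]
contact_force: [-0.5, 0.2, -1.1]
gripper_width: 0.0616
gripper_force: 25.0
```

>>> jog_arm(deltas=[[[-1,0,0,-0.1,0],[-1,0,0,-0.1,0],[-1,0,0,0,0]]])

```text
time_s: 7.8
tcp_pos: [0.5881, 0.0405, 0.118]
eef_rot: [180.0, -0.0, -107.5]
contact_force: [0.7, 0.2, -1.5]
gripper_width: 0.0616
gripper_force: 25.0
```

No resistance, and the underside is already about 5 mm below the lug tops, so the teeth are in the gaps. I'll keep lowering gently.

>>> jog_arm(deltas=[[[-1,0,0,-0.3,0],[-1,0,0,-0.3,0],[-1,0,0,-0.3,0],[-1,0,0,0,0]]])

```text
time_s: 8.3
tcp_pos: [0.5879, 0.0405, 0.1087]
eef_rot: [180.0, -0.0, -107.5]
contact_force: [1.0, 0.1, -1.1]
gripper_width: 0.0614
gripper_force: 25.0
```

>>> jog_arm(deltas=[[[-1,0,0,-0.3,0],[-1,0,0,-0.3,0],[-1,0,0,-0.3,0],[-1,0,0,-0.3,0],[-1,0,0,0,0]]])

```text
time_s: 8.93
tcp_pos: [0.5879, 0.0404, 0.0967]
eef_rot: [180.0, -0.0, -107.5]
contact_force: [0.1, -0.7, -0.2]
gripper_width: 0.0614
gripper_force: 25.0
```

>>> jog_arm(deltas=[[[-1,0,0,-0.2,0],[-1,0,0,-0.1,0],[-1,0,0,-0.1,0],[-1,0,0,0,0]]])

```text
time_s: 9.43
tcp_pos: [0.5881, 0.0405, 0.093]
eef_rot: [180.0, -0.0, -107.5]
contact_force: [0.3, -0.7, -0.7]
gripper_width: 0.0616
gripper_force: 25.0
```

>>> jog_arm(deltas=[[[-1,0,0,-0.1,0],[-1,0,0,0,0]]])

```text
time_s: 9.68
tcp_pos: [0.5881, 0.0405, 0.092]
eef_rot: [180.0, -0.0, -107.5]
contact_force: [0.8, 0.5, -1.7]
gripper_width: 0.0617
gripper_force: 25.0
```

>>> jog_arm(deltas=[[[-1,0,0,-0.1,0],[-1,0,0,0,0]]])

```text
time_s: 9.93
tcp_pos: [0.5882, 0.0406, 0.0916]
eef_rot: [-180.0, 0.0, -107.5]
contact_force: [-1.8, 0.6, 5.8]
gripper_width: 0.0617
gripper_force: 25.0
```

The force rose to 5.8 N at TCP z = 0.0916, which is exactly home (underside at 0.069). I'll release and lift.

>>> jog_arm(deltas=[[[1,0,0,0,0],[1,0,0,0,0],[1,0,0,0,0],[1,0,0,0,0],[1,0,0,1,0],[1,0,0,3,0],[1,0,0,4,0],[1,0,0,3,0]]])

```text
time_s: 10.92
tcp_pos: [0.5885, 0.0406, 0.2036]
eef_rot: [-179.9, 0.1, -107.5]
contact_force: [0.2, -0.0, 0.0]
gripper_width: 0.088
gripper_force: 0.0
```

>>> jog_arm(deltas=[[[1,-4.2,-1,0,0.131],[1,-4.2,-1,0,0],[1,-4.2,-1,0,0],[1,-4.1,-0.9,0,0],[1,0,0,0,0],[1,0,0,0,0]]])

```text
time_s: 11.68
tcp_pos: [0.4218, 0.0018, 0.2021]
eef_rot: [-179.9, 0.1, -100.0]
contact_force: [0.1, 0.4, -0.2]
gripper_width: 0.0874
gripper_force: 0.0
```

```bash
python3 - <<'E'
from h import *
b=r.capture("top");a=r.capture("scene");s=r.get_state();print(s["tcp_pos"],s["eef_rot"],s["gripper_width"])
u,v=proj("scene",[.588,.0405,.083]).astype(int);U,V=proj("top",[.588,.0405,.083]).astype(int);print(u,v,U,V)
f=lambda im,u,v:cv2.resize(im[v-28:v+28,u-28:u+28],(400,400),interpolation=cv2.INTER_CUBIC)
cv2.imwrite("pics/c5.png",np.hstack([f(a,u,v),f(b,U,V)]))
E
```

```text
[0.42200198 0.00183384 0.20144402] [-1.79961941e+02  1.52198891e-02 -1.00020310e+02] 0.08782082914702447
268 194 281 177
```

View pics/c5.png

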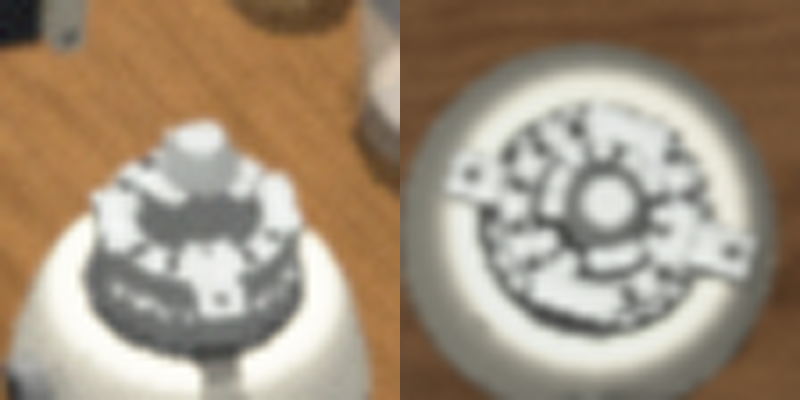

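The separator sits flat on the first cutter, with its tab on the right at (735,250), opposite the cutter's tab at (472,173). Now for the cutter.

>>> jog_arm(deltas=[[[1,-0.1,-0.05,-5,0],[1,0,0,-5,0],[1,0,0,-4,0],[1,0,0,-2.5,0],[1,0,0,-1.3,0],[1,0,0,0,0],[1,0,0,0,0]]])

```text
time_s: 12.65
tcp_pos: [0.4207, 0.0012, 0.0232]
eef_rot: [-180.0, -0.0, -100.0]
contact_force: [-0.1, 0.1, 0.2]
gripper_width: 0.0873
gripper_force: 0.0
```

```bash
python3 - <<'E'
from h import *
a=r.capture("scene");s=r.get_state();p=s["tcp_pos"];print(p,s["contact_force"])
u,v=proj("scene",p).astype(int)
cv2.imwrite("pics/c6.png",cv2.resize(a[v-32:v+32,u-32:u+32],(400,400),interpolation=cv2.INTER_CUBIC))
E
```

```text
[0.42079069 0.00127309 0.02349916] [ 1.43982126 -0.11679256  0.51938613]
```

View pics/c6.png

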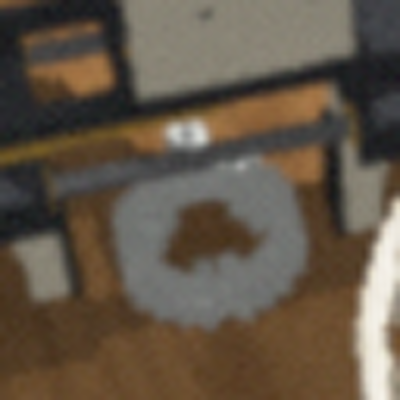

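The cutter sits centred between the fingers with its tab clear at (187,133), and the basket on the right is clear too. I'll grip, lift and carry.

>>> jog_arm(deltas=[[[-1,0,0,0,0],[-1,0,0,0,0],[-1,0,0,0,0],[-1,0,0,0,0],[-1,0,0,0,0]]])

```text
time_s: 13.32
tcp_pos: [0.4204, 0.0011, 0.0234]
eef_rot: [-180.0, 0.0, -100.0]
contact_force: [-1.3, 0.4, 4.9]
gripper_width: 0.0619
gripper_force: 25.0
```

>>> jog_arm(deltas=[[[-1,0,0,3,0],[-1,0,0,5,0],[-1,0,0,5,0],[-1,0,0,1.5,0],[-1,4.2,1,0,-0.131],[-1,4.2,1,0,0],[-1,4.2,1,0,0],[-1,4.1,0.9,0,0]]])

```text
time_s: 14.32
tcp_pos: [0.588, 0.0402, 0.1674]
eef_rot: [179.9, -0.0, -107.5]
contact_force: [-0.5, -0.5, -0.7]
gripper_width: 0.0615
gripper_force: 25.0
```

>>> jog_arm(deltas=[[[-1,0,0,-1,0],[-1,0,0,-0.5,0],[-1,0,0,0,0]]])

```text
time_s: 14.7
tcp_pos: [0.5858, 0.0396, 0.1525]
eef_rot: [179.9, -0.1, -107.5]
contact_force: [-0.0, -0.2, -0.6]
gripper_width: 0.0616
gripper_force: 25.0
```

>>> jog_arm(deltas=[[[-1,0,0,-1,0],[-1,0,0,-0.7,0],[-1,0,0,-0.5,0],[-1,0,0,-0.2,0],[-1,0,0,0,0]]])

```text
time_s: 15.32
tcp_pos: [0.5871, 0.04, 0.129]
eef_rot: [180.0, -0.0, -107.5]
contact_force: [0.0, -0.1, -1.9]
gripper_width: 0.062
gripper_force: 25.0
```

>>> jog_arm(deltas=[[[-1,0.08,0.05,-0.2,0],[-1,0,0,-0.1,0],[-1,0,0,-0.1,0],[-1,0,0,0,0]]])

```text
time_s: 15.82
tcp_pos: [0.5879, 0.0405, 0.125]
eef_rot: [180.0, -0.0, -107.5]
contact_force: [-0.2, -0.1, -0.4]
gripper_width: 0.0621
gripper_force: 25.0
```

>>> jog_arm(deltas=[[[-1,0,0,-0.1,0],[-1,0,0,-0.1,0],[-1,0,0,0,0]]])

```text
time_s: 16.2
tcp_pos: [0.5879, 0.0405, 0.123]
eef_rot: [180.0, -0.0, -107.5]
contact_force: [-0.5, 0.7, -1.6]
gripper_width: 0.0615
gripper_force: 25.0
```

>>> jog_arm(deltas=[[[-1,0,0,-0.1,0],[-1,0,0,0,0]]])

```text
time_s: 16.45
tcp_pos: [0.5879, 0.0405, 0.122]
eef_rot: [180.0, -0.0, -107.5]
contact_force: [0.2, -0.0, -1.1]
gripper_width: 0.062
gripper_force: 25.0
```

>>> jog_arm(deltas=[[[-1,0,0,-0.1,0],[-1,0,0,-0.1,0],[-1,0,0,-0.1,0],[-1,0,0,0,0]]])

```text
time_s: 16.95
tcp_pos: [0.5878, 0.0405, 0.1189]
eef_rot: [180.0, -0.0, -107.5]
contact_force: [0.4, -0.4, -0.6]
gripper_width: 0.0619
gripper_force: 25.0
```

>>> jog_arm(deltas=[[[-1,0,0,-0.3,0],[-1,0,0,-0.3,0],[-1,0,0,-0.2,0],[-1,0,0,0,0]]])

```text
time_s: 17.45
tcp_pos: [0.5878, 0.0405, 0.1108]
eef_rot: [180.0, -0.0, -107.5]
contact_force: [-0.3, 0.3, -1.3]
gripper_width: 0.0616
gripper_force: 25.0
```

>>> jog_arm(deltas=[[[-1,0,0,-0.2,0],[-1,0,0,-0.1,0],[-1,0,0,0,0]]])

```text
time_s: 17.82
tcp_pos: [0.5878, 0.0405, 0.108]
eef_rot: [180.0, -0.0, -107.5]
contact_force: [0.2, -0.4, -0.9]
gripper_width: 0.0616
gripper_force: 25.0
```

>>> jog_arm(deltas=[[[-1,0,0,-0.1,0],[-1,0,0,-0.05,0],[-1,0,0,0,0]]])

```text
time_s: 18.2
tcp_pos: [0.5879, 0.0405, 0.1065]
eef_rot: [-180.0, -0.0, -107.5]
contact_force: [-0.3, -1.1, -1.2]
gripper_width: 0.0619
gripper_force: 25.0
```

>>> jog_arm(deltas=[[[-1,0,0,-0.05,0],[-1,0,0,0,0]]])

```text
time_s: 18.45
tcp_pos: [0.5879, 0.0405, 0.1064]
eef_rot: [-180.0, 0.0, -107.5]
contact_force: [-2.4, 0.0, 3.8]
gripper_width: 0.0614
gripper_force: 25.0
```

Contact came at home height (underside at about 0.083). I'll release, lift, back off and check.

>>> jog_arm(deltas=[[[1,0,0,0,0],[1,0,0,0,0],[1,0,0,0,0],[1,0,0,0,0],[1,0,0,1,0],[1,0,0,3,0],[1,0,0,4,0],[1,0,0,3,0]]])

```text
time_s: 19.45
tcp_pos: [0.5884, 0.0406, 0.2187]
eef_rot: [-179.9, 0.1, -107.5]
contact_force: [0.8, 0.6, 0.4]
gripper_width: 0.0877
gripper_force: 0.0
```

>>> jog_arm(deltas=[[[1,-4,-1,0,0],[1,-4,-1,0,0],[1,-4,-1,0,0],[1,-4,-1,0,0],[1,0,0,0,0],[1,0,0,0,0]]])

```text
time_s: 20.2
tcp_pos: [0.4286, 0.0007, 0.2171]
eef_rot: [-179.9, 0.1, -107.5]
contact_force: [0.2, 0.5, 0.5]
gripper_width: 0.0877
gripper_force: 0.0
```

```bash
python3 - <<'E'
from h import *
b=r.capture("top");a=r.capture("scene");s=r.get_state();print(s["tcp_pos"],s["gripper_width"],s["time_s"])
u,v=proj("scene",[.588,.0405,.083]).astype(int);U,V=proj("top",[.588,.0405,.083]).astype(int)
f=lambda im,u,v:cv2.resize(im[v-28:v+28,u-28:u+28],(400,400),interpolation=cv2.INTER_CUBIC)
cv2.imwrite("pics/c7.png",np.hstack([f(a,u,v),f(b,U,V)]))
E
```

```text
[0.42873654 0.00080263 0.21641504] 0.0875425150138773 20.3
```

View pics/c7.png

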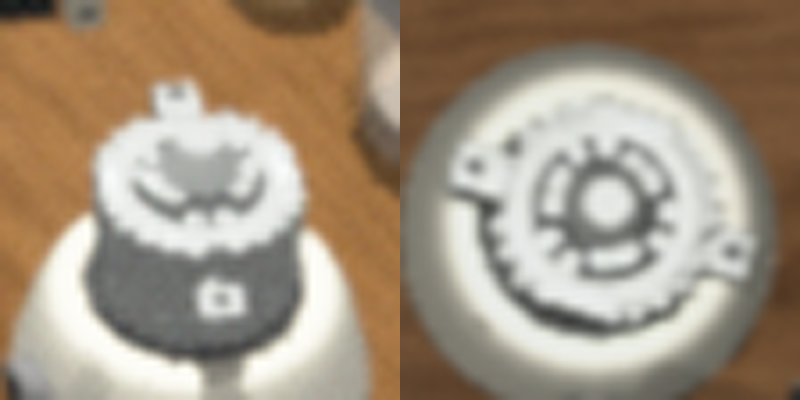

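The cutter lies flat on the separator with its tab left at (475,165). The separator tab is right at (735,250), and the lugs show through the gaps. I'm handing it in.

```bash
python3 -c "
from plant import r
print(r.close_job())"
```

```text
the job is handed in; nothing more can be done
None
```

The separator (tab right) and then the cutter (tab left) are both fully home on the hub; neither needed force, nothing else was touched, and I handed the job in at about 20 s.

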